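# Refit the washed dough roller and jog the sheeter

## Robot

A 6-joint arm with a two-finger parallel gripper is mounted at the origin on the work surface; the furniture and walls round the work are solid. World frame = base frame: x ahead of the robot, y to its left, z up, the work surface at z = 0. Lengths are in m, angles in degrees, forces in N, time in s.
With the tool pointing down it reaches from about 0.3 to 0.75 m from the base axis. Payload 8.5 kg.
Tool frame: the origin (TCP) lies midway between the tips of the shut fingers; the grasp point (between the pads) lies 19 mm behind it; z points along the fingers, y is the line along which they close (so a half turn about z gives the same grasp; the last joint's range is limited). The gripper opens to 85 mm and grips with 20 to 120 N. Pads are 22 mm wide; open, the fingers measure 114 mm over their backs; the gripper's body (76 mm by 85 mm) begins 54 mm behind the grasp point. The pads swing forward as they close: fully open they stand 13 mm farther back than shut.
Start: joints at [63.065, 21.807, 74.336, -0, 83.858, -12.336], TCP at [0.139, 0.532, 0.231] pointing down, gripper open.
Joint ranges: [-178.18, 178.18], [-50.72, 133.34], [12.68, 142.11], [-81.47, 261.47], [9.98, 163.14], [-165.26, 165.26]. Speed limits (degrees/s): [136.94, 136.94, 180, 180, 180, 180].

## Interface

Orientations are given as a 3x3 rotation matrix whose columns are the frame's x, y, z axes.
In Python, from rig import observe, optics, order, spotter gives the robot as it stands.
- The arm moves only by the tool move_arm, never from a script. Its argument "series" is text: rows parted by semicolons, each of 5 numbers parted by spaces: the shift along the tool's x, y, z in cm, then the turn about the tool's z in degrees, then the opening, from -1 (shut) to 1 (fully open). A call has 1 to 8 rows; each row is the pose to reach, as a shift and turn from the pose commanded when the call began, along the tool's axes at that moment; what a row does not reach only later rows make up. A row lasts 1/8 s, in which the tool goes at most 62.5 mm and 10.7 degrees, less where a joint would pass 70% of its speed; a pose out of reach is approached as far as the arm can. A call with a gripper value outside its range is refused whole. The fingers move at their own pace and stop on an object; "force" is the grip in N (left out, the last holds). Time passes only in rows, so rows that repeat a pose let the fingers close. It gives the time, the measured TCP pose, the force, the opening and the grip force at its end, in the units of the state.
- observe(): the state, without advancing time (a new reading comes with each control period).
- optics.get_image(name): name is "scene" or "side" or "wrist"; returns a dict with "pixels" (400x640x3 uint8, blue, green, red), "camera_matrix" (3x3 intrinsics, pixels), "rvec" (rotation vector, rad) and "tvec" (3), from world to camera coordinates, as OpenCV has them. Camera axes: x right, y down, z forward; pixel columns grow to the right and rows downward; lengths in m; the calibration is good to about 2 mm. A picture is of the moment at which its call begins. There is no depth.
- order.close_job(): hands the job in; it is judged then, once.
Trained networks look in the newest picture that a camera, given by its name, has taken for a name from the list of things; names that differ only in an ending like _2 or _b are one class to them, and where a whole thing is asked for, a point or a joint stands for the part that bears it (a point fixed in the world has none). Each returns a list of dicts, best first, with "score" (0 to 1); they miss things now and then, are a little off and sometimes report something else, mostly with a low value. They report only what shows in the picture. A call takes as long as a camera call. They do not tell look-alikes from the thing itself.
- spotter.find_in(thing, camera): "point" ([x, y, z] in m, in world coordinates, good to about 4 mm: the middle of the surface that is visible of it).
- spotter.cut_out(thing, camera): "pixels" (400x640 bool, what is visible of it).
- spotter.mark_of(thing, camera): "point" ([x, y, z] in m, in world coordinates, good to about 4 mm: a listed point, or the origin of a listed thing).
The state is a dict: "time_s": time; "q": joint angles; "qvel": joint speeds; "joint_efforts": joint torques, N m; "position": TCP position; "tool_rot": TCP orientation; "ft_force": force on the tool from outside, world axes, zero at the start; "wrist_torque": the same for the moment, N m; "grip_width": finger opening in m; "gripper_force": force on a finger pad.
Only numpy, scipy, OpenCV 4.12 (cv2) and the standard library are available. Lean on these libraries where they do the work, as an engineer would, in place of code of your own. Each camera call takes 0.05 s, during which the arm holds its last target. There are 200 camera calls.

## Task

The washed rollers of the small dough sheeter are drying upright in their stand. Pull out the smooth one (leave the grooved cutting roller standing in its tube), lower it gently into the two open bearings of the sheeter with its toothed end in the gear well beside the motor box, and let go. Then turn the black jog knob on the motor box clockwise to its stop and let it spring back; leave the other things on the worktop where they are.

Things in the scene. Friction and masses are not known exactly. Their poses are not given: they have to be found in the camera images.
- roller: Smooth roller. Origin mid-body; z runs along it to its plain end. White body 33 mm thick, 150 long. At +z a journal 12 mm thick, ending 93 mm from the origin. At -z a journal 12 mm thick, 16 long, then a 10-tooth pinion 37 mm wide, 12 thick, ending at 103 mm. Starts upright in a tube, pinion down, origin 111 mm above the worktop, leaning up to 4 degrees. Lying, its axis is 17 to 18 mm up.
- cutter: The grooved cutting roller, in the other tube: same length, ends, axes and origin, but its white body is a thin core (19 mm) with eight discs of 33 mm. To be left standing.
- stand: Fixed drying stand: aluminium foot plate 100 x 215 mm, two steel tubes 110 mm apart along its y axis. Origin at the middle of its underside. The tubes' floor is 8 mm and their rim 78 mm above the worktop; inner diameter 40 mm, outer 45 mm.
- sheeter: Fixed white and steel dough sheeter. Origin on the worktop under the upper roller's place; y is the roller axis, towards the motor box. Cheeks 8 mm thick at y = -83 and +83 mm, tops at 160 mm, each with a slot 14 mm wide (30 at the mouth), bottom at 119 mm. Gear well: y = 87 to 112 mm, 52 mm wide in x. Motor box: y = 112 to 224 mm, x = -60 to 60 mm, top at 125 mm.
- bearing_drive (a point): Where the middle of the roller's pinion-side journal belongs: bearing of the cheek beside the motor box, 125 mm above the worktop.
- bearing_free (a point): Where the middle of the roller's plain journal belongs: bearing of the cheek away from the motor box, 125 mm above the worktop.
- roller_pinion_journal (a point): On the smooth roller: axis point of the pinion-side journal, 83 mm from the roller's origin along -z.
- roller_plain_journal (a point): On the smooth roller: axis point of the plain journal, 83 mm from the roller's origin along +z.
- jog (a joint): Jog knob on top of the motor box, upright axis: 0 rad at rest, grows as it turns clockwise seen from above, stop at 1.05 rad; a spring turns it back.
- jog_grip (a point): Middle of the jog knob's grip bar, 21 mm above the motor box, 172 mm from the sheeter's origin along its y. The black bar is 12 mm wide, 42 mm long, its top 33 mm above the box; at rest it lies along the sheeter's y axis. The point turns with the knob.
- brush: Pastry brush lying on the worktop, 245 mm long; leave it.
- scraper: Bench scraper with wooden grip, 98 x 167 mm, lying; leave it.
- nozzle: Steel piping nozzle standing, 27 mm wide, 46 mm tall; leave it.
- coupler: Blue plastic coupler ring, 36 mm wide, 12 mm tall; leave it.
- shaker: Sugar shaker, 44 mm wide, 90 mm tall; leave it.
- seat (a point): Where the roller's origin belongs, 125 mm above the worktop, midway between the cheeks. Held by its upper end the roller cannot be laid in (the cheek is in the gripper's way): first lay it down on the worktop, then take it again from above across the middle. Below lies a fixed lower roller (top at 106 mm); feed slides slope from it, 80 mm up, to 58 mm, 100 mm to either side (x).
- roller_pinion_end (a point): On the smooth roller: middle of the pinion's end face, 103 mm from the roller's origin along -z; its lowest point while it stands in the tube.
There are look-alikes about, which are no part of the job. Leave any orange or turquoise look-alike of the roller alone.

How it is judged:
By the outcome, as a careful person would: the job done as asked, in the order asked, and still so for the second after the job is handed in, with the robot touching nothing.
It also fails if it takes over 72 s, if anything falls off the work surface, if the arm or the gripper's body presses on something with over 40 N, if the wrist force passes 120 N, or if a joint passes its speed limit or range.

## Working session

There is one attempt and no reset: what is moved stays moved. The work goes in short steps, Python scripts to look and compute and a tool call to move; the robot and the scene stay as the last step left them, time stands still between calls to the robot, and variables do not carry over. Pictures are saved under pics/ and viewed, at most 10 in all, crops included, and the job is handed in when it is done.

Besides the shell and the picture viewer there is one more tool, called after "Request:" by a JSON object that holds its "method" and its "body", one argument or row to a line. move_arm: Moves the arm, as the interface text tells. Its arguments: {"type":"object","properties":{"series":{"type":"string"},"force":{"type":"number"}},"required":["series"]}

```bash
ls; mkdir -p pics; cat > h.py <<'E'
import numpy as np, cv2
from rig import observe, optics, order, spotter
np.set_printoptions(precision=4, suppress=True)
def save(cam,name,crop=None,scale=1):
    im=optics.get_image(cam); p=im["pixels"]
    if crop: x0,y0,x1,y1=crop; p=p[y0:y1,x0:x1]
    if scale!=1: p=cv2.resize(p,None,fx=scale,fy=scale,interpolation=cv2.INTER_CUBIC)
    cv2.imwrite(f"pics/{name}.png",p); return im
def proj(im,P): 
    return cv2.projectPoints(np.array(P,float).reshape(-1,3),np.array(im["rvec"],float),np.array(im["tvec"],float),np.array(im["camera_matrix"],float),None)[0].reshape(-1,2)
def ray(im,uv):
    R=cv2.Rodrigues(np.array(im["rvec"],float))[0]; t=np.array(im["tvec"],float).ravel()
    d=R.T@np.linalg.inv(im["camera_matrix"])@np.array([uv[0],uv[1],1.]); return -R.T@t,d
def at_z(im,uv,z):
    c,d=ray(im,uv); return c+d*(z-c[2])/d[2]
E
python3 - <<'E'
from h import *
a=save("scene","scene1"); b=save("side","side1")
cv2.imwrite("pics/both.png",cv2.resize(np.vstack([a["pixels"],b["pixels"]]),(480,600)))
print(observe())
for t in ["roller","cutter","stand","sheeter","jog_grip","roller_plain_journal","seat","bearing_drive","bearing_free"]:
  for c in ["scene","side"]:
    print(t,c,[(np.round(d["score"],2),np.array(d["point"]),proj(a if c=="scene" else b,d["point"])[0].round()) for d in spotter.mark_of(t,c)][:4])
E
```

```text
pics
{'time_s': 0.1, 'q': array([ 63.0661,  21.8387,  74.3796,   0.0004,  83.8567, -12.3357]), 'qvel': array([ 0.0494, -0.0214, -0.3316, -0.0593, -0.0751,  0.0066]), 'joint_efforts': array([  0.0046, -44.9216, -23.1658,  -0.0001,   0.0036,   0.    ]), 'position': array([0.1385, 0.532 , 0.2308]), 'tool_rot': array([[-0.9677,  0.252 , -0.0006],
       [ 0.252 ,  0.9677, -0.0012],
       [ 0.0003, -0.0013, -1.    ]]), 'ft_force': array([-0.2209, -0.5645,  0.2554]), 'wrist_torque': array([-0.0219, -0.0106, -0.0227]), 'gripper_force': 0.0, 'grip_width': 0.08520975712547371}
roller scene [(np.float64(0.95), array([0.4392, 0.3042, 0.1021]), array([249., 172.])), (np.float64(0.82), array([0.5474, 0.2804, 0.1083]), array([281., 166.])), (np.float64(0.82), array([0.5762, 0.1404, 0.103 ]), array([309., 183.])), (np.float64(0.62), array([0.6726, 0.2711, 0.1066]), array([314., 158.]))]
roller side [(np.float64(0.93), array([0.5824, 0.1407, 0.1037]), array([314., 231.])), (np.float64(0.78), array([0.5532, 0.2815, 0.1091]), array([326., 251.])), (np.float64(0.7), array([0.6766, 0.2671, 0.1032]), ar
[... 1247 characters left out ...]
(0.56), array([0.6752, 0.2716, 0.1818]), array([278., 226.]))]
seat scene [(np.float64(0.66), array([ 0.5886, -0.2003,  0.1266]), array([377., 232.]))]
seat side [(np.float64(0.8), array([ 0.5841, -0.2075,  0.1217]), array([310., 187.]))]
bearing_drive scene [(np.float64(0.97), array([ 0.5831, -0.1252,  0.1278]), array([359., 217.]))]
bearing_drive side [(np.float64(0.74), array([0.7161, 0.177 , 0.0011]), array([269., 270.])), (np.float64(0.56), array([ 0.5853, -0.1226,  0.1243]), array([310., 194.]))]
bearing_free scene [(np.float64(0.68), array([ 0.5905, -0.2913,  0.1222]), array([400., 252.]))]
bearing_free side [(np.float64(0.87), array([ 0.5931, -0.2881,  0.1247]), array([307., 180.]))]
```

View pics/scene1.png

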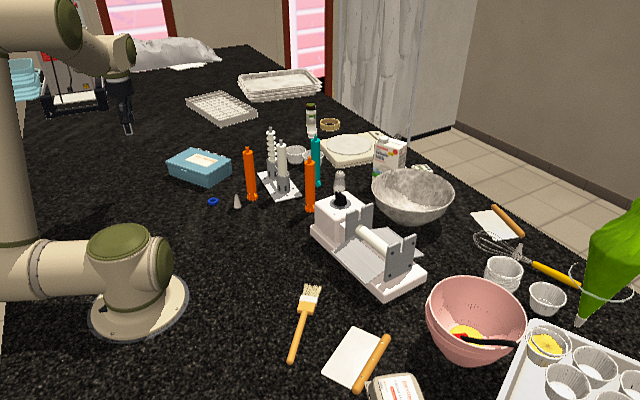

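View pics/side1.png

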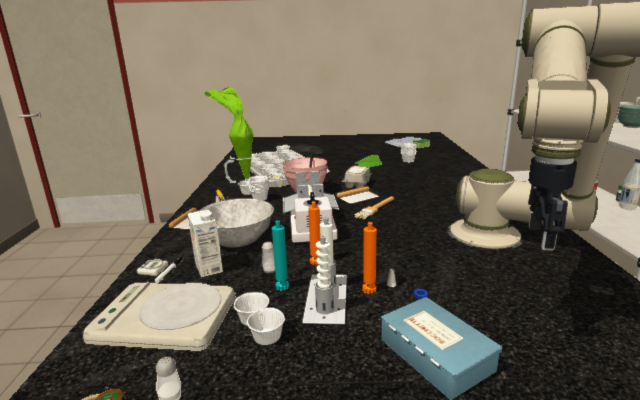

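The scene picture shows five upright rollers:
- Orange at (249,172) and (309,185).
- Turquoise at (315,160).
- Grooved white (the cutter) in the rear tube at (270,150).
- Smooth white in the front tube at (282,165). This one fits the description.

The sheeter is at (370,240), with the knob at (340,196). I'll confirm with a crop and measure the axis.

```bash
cat > axis.py <<'E'
from h import *
def plane(im,m,zr=None):
    ys,xs=np.nonzero(m); pts=np.stack([xs,ys],1).astype(np.float32)
    vx,vy,x0,y0=cv2.fitLine(pts,cv2.DIST_HUBER,0,.01,.01).ravel()
    c,d1=ray(im,(x0,y0)); _,d2=ray(im,(x0+50*vx,y0+50*vy)); n=np.cross(d1,d2); return c,n/np.linalg.norm(n),(x0,y0,vx,vy,len(xs))
def axis(cams,thing,near):
    P=[];
    for c in cams:
        im=optics.get_image(c)
        u=proj(im,near)[0]; best=None
        for d in spotter.cut_out(thing,c):
            m=np.array(d["pixels"]); ys,xs=np.nonzero(m)
            e=np.hypot(xs.mean()-u[0],ys.mean()-u[1])
            if best is None or e<best[0]: best=(e,m,d["score"])
        print(c,best[0],best[2]); r=plane(im,best[1]); print(r[2]); P.append(r)
    d=np.cross(P[0][1],P[1][1]); d/=np.linalg.norm(d)
    A=np.array([P[0][1],P[1][1],d]); p=np.linalg.solve(A,[P[0][1]@P[0][0],P[1][1]@P[1][0],d@np.array(near)])
    return p,d
E
python3 - <<'E'
from axis import *
a=save("scene","crop1",(225,110,345,225),5)
p,d=axis(["scene","side"],"roller",[.551,.281,.13])
d*=np.sign(d[2]);print(p,d,"tilt",np.degrees(np.arccos(d[2])))
for z in (.008,.111,.15,.19):print(p+d*(z-p[2])/d[2])
for t in ["shaker","nozzle","coupler","brush","scraper"]:
    for c in ["scene","side"]:
        print(t,c,[(np.round(x["score"],2),np.array(x["point"])) for x in spotter.mark_of(t,c)][:2])
E
```

```text
scene 2.0862987902300936 0.84
(np.float32(281.292), np.float32(157.28351), np.float32(0.056902844), np.float32(0.9983797), 331)
side 7.638053772424551 0.88
(np.float32(328.2202), np.float32(238.05656), np.float32(0.15478577), np.float32(0.98794806), 343)
[0.5456 0.2695 0.1334] [0.1108 0.2306 0.9667] tilt 14.822890048834221
[0.5312 0.2396 0.008 ]
[0.543  0.2642 0.111 ]
[0.5475 0.2735 0.15  ]
[0.5521 0.283  0.19  ]
shaker scene [(np.float64(0.52), array([0.7169, 0.1769, 0.001 ])), (np.float64(0.31), array([0.3194, 0.3457, 0.0004]))]
shaker side [(np.float64(0.78), array([0.714 , 0.1768, 0.0024]))]
nozzle scene [(np.float64(0.61), array([ 0.3794,  0.2836, -0.0013]))]
nozzle side [(np.float64(0.58), array([0.3818, 0.281 , 0.0015]))]
coupler scene [(np.float64(0.51), array([0.3188, 0.3486, 0.0008]))]
coupler side [(np.float64(0.57), array([ 0.3168,  0.3422, -0.0012]))]
brush scene [(np.float64(0.8), array([ 0.3201, -0.2646, -0.0007])), (np.float64(0.16), array([ 0.5584,  0.336 , -0.0002]))]
brush side [(np.float64(0.71), array([ 0.3206, -0.2648, -0.0028]))]
scraper scene [(np.float64(0.65), array([ 0.3778, -0.4131,  0.0015])), (np.float64(0.4), array([ 0.5883, -0.2914,  0.1242]))]
scraper side [(np.float64(0.85), array([ 0.3761, -0.4119,  0.0015]))]
```

View pics/crop1.png

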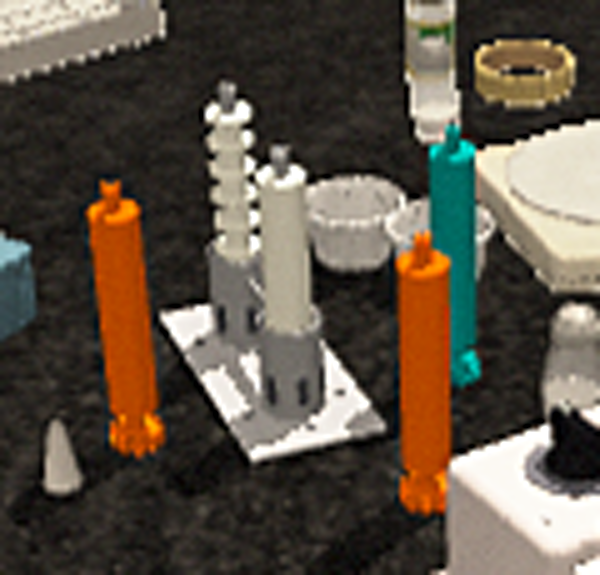

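The crop confirms it: the smooth white roller stands in the front tube (crop 283,240), with the grooved cutter behind it (230,180). The orange and turquoise rollers are look-alikes. I'll hover over the smooth one, closing along world x, and look with the wrist camera.

Request:
{"method": "move_arm", "body": {
  "series": "-5.8 -1.73 0 10 1; -11.6 -3.46 0 20 1; -17.4 -5.2 0 30 1; -23.2 -6.9 -0.5 40 1; -29 -8.7 -1 50 1; -34.8 -10.4 -1 60 1; -40.6 -12.1 -1 70 1; -46.3 -13.9 -1 73 1",
  "force": 30
}}

```text
time_s: 2.75
position: [0.5533, 0.2798, 0.2414]
tool_rot: [[-0.039, 0.999, 0.0], [0.999, 0.039, 0.0], [0.0, 0.0, -1.0]]
ft_force: [0.5, 0.4, 0.6]
grip_width: 0.0855
gripper_force: 0.0
```

```bash
cat >> h.py <<'E'
def go(goal,yang=None):
    s=observe(); R=s["tool_rot"]; d=np.array(goal)-s["position"]
    ya=np.degrees(np.arctan2(R[1,1],R[0,1]))
    print("pos",s["position"],"yang",round(ya,2),"t",round(s["time_s"],2),"F",s["ft_force"],"| shift cm",R.T@d*100,"turn",None if yang is None else round(ya-yang,2))
E
python3 - <<'E'
from h import *
im=save("wrist","w1")
go([.5515,.281,.24],2.6)
for c in ["wrist","scene"]:
  for t in ["roller","roller_plain_journal","stand","sheeter","bearing_drive","bearing_free","jog_grip"]:
    print(t,c,[(np.round(x["score"],2),np.array(x["point"])) for x in spotter.mark_of(t,c)][:3])
E
```

```text
pos [0.5585 0.2753 0.2403] yang 1.86 t 2.8 F [ 0.572  -6.2188 -1.4002] | shift cm [ 0.5926 -0.6775  0.0229] turn -0.74
roller wrist [(np.float64(0.78), array([0.5742, 0.1426, 0.1013])), (np.float64(0.74), array([0.5497, 0.28  , 0.113 ])), (np.float64(0.71), array([0.4429, 0.3063, 0.1059]))]
roller_plain_journal wrist [(np.float64(0.91), array([0.5525, 0.2844, 0.1949])), (np.float64(0.8), array([0.6714, 0.2675, 0.1855])), (np.float64(0.78), array([0.4456, 0.309 , 0.1847]))]
stand wrist []
sheeter wrist []
bearing_drive wrist []
bearing_free wrist [(np.float64(0.57), array([ 0.5588,  0.339 , -0.0012]))]
jog_grip wrist []
roller scene [(np.float64(0.83), array([0.5774, 0.1422, 0.101 ])), (np.float64(0.78), array([0.4432, 0.3055, 0.1001])), (np.float64(0.76), array([0.5502, 0.2799, 0.1066]))]
roller_plain_journal scene [(np.float64(0.89), array([0.6754, 0.2708, 0.1838])), (np.float64(0.84), array([0.4422, 0.3078, 0.1888])), (np.float64(0.67), array([0.5528, 0.2791, 0.1945]))]
stand scene [(np.float64(0.63), array([0.5581, 0.3383, 0.0049]))]
sheeter scene [(np.float64(0.84), array([ 0.5903, -0.2099,  0.0018])), (np.float64(0.33), array([ 0.3807,  0.2867, -0.0019]))]
bearing_drive scene [(np.float64(0.63), array([ 0.5803, -0.1238,  0.1295])), (np.float64(0.2), array([ 0.3253, -0.2631,  0.0008]))]
bearing_free scene [(np.float64(0.56), array([ 0.5903, -0.2882,  0.1234]))]
jog_grip scene [(np.float64(0.72), array([ 0.5799, -0.0338,  0.1467]))]
```

View pics/w1.png

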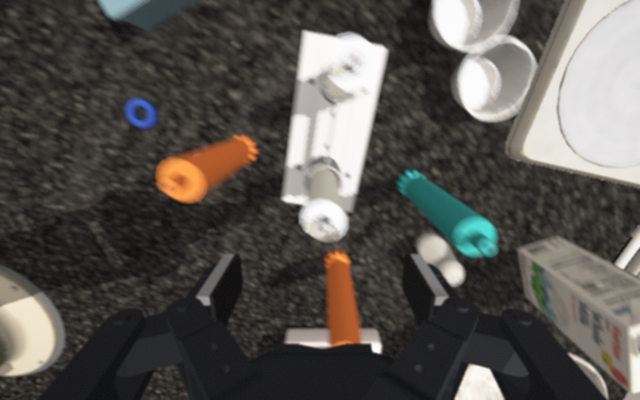

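The wrist picture shows the smooth roller's top at (323,222), between the open fingers (215,280) and (430,280) once I lower, with nothing in their way. Descend.

Request:
{"method": "move_arm", "body": {
  "series": "0 0 0 0 1; 0 0 0 0 1; 0 0 3 0 1; 0 0 5 0 1; 0 0 7 0 1; 0 0 9 0 1; 0 0 9.8 0 1; 0 0 9.8 0 1"
}}

```text
time_s: 4.5
position: [0.5517, 0.281, 0.1433]
tool_rot: [[-0.042, 0.999, -0.0], [0.999, 0.042, -0.0], [-0.0, -0.0, -1.0]]
ft_force: [-0.2, -0.7, 0.1]
grip_width: 0.0854
gripper_force: 0.0
```

```bash
python3 - <<'E'
from h import *
go([.552,.2815,.143],2.6)
for c in ["wrist","scene","side"]:
  for t in ["roller","roller_plain_journal"]:
    print(t,c,[(np.round(x["score"],2),np.array(x["point"])) for x in spotter.mark_of(t,c) if abs(x["point"][0]-.55)<.03 and abs(x["point"][1]-.28)<.03][:3])
E
```

```text
pos [0.5517 0.281  0.1433] yang 2.4 t 4.5 F [-0.2067 -0.6893  0.1381] | shift cm [0.0495 0.0353 0.0264] turn -0.2
roller wrist [(np.float64(0.74), array([0.5497, 0.28  , 0.113 ]))]
roller_plain_journal wrist [(np.float64(0.91), array([0.5525, 0.2844, 0.1949]))]
roller scene [(np.float64(0.76), array([0.5502, 0.2799, 0.1066]))]
roller_plain_journal scene [(np.float64(0.67), array([0.5528, 0.2791, 0.1945]))]
roller side [(np.float64(0.64), array([0.5527, 0.2803, 0.1134]))]
roller_plain_journal side [(np.float64(0.78), array([0.5552, 0.2795, 0.1939]))]
```

Request:
{"method": "move_arm", "body": {
  "series": "0 0 0 0 -1; 0 0 0 0 -1; 0 0 0 0 -1; 0 0 0 0 -1; 0 0 0 0 -1; 0 0 0 0 -1; 0 0 -1 0 -1; 0 0 -2 0 -1",
  "force": 30
}}

```text
time_s: 5.8
position: [0.5515, 0.2809, 0.1636]
tool_rot: [[-0.042, 0.999, -0.001], [0.999, 0.042, -0.0], [-0.0, -0.001, -1.0]]
ft_force: [-0.3, -0.3, -3.0]
grip_width: 0.0324
gripper_force: 30.4
```

Request:
{"method": "move_arm", "body": {
  "series": "0 0 -2 0 -1; 0 0 -4 0 -1; 0 0 -6 0 -1; 0 0 -8 0 -1; 0 0 -8 0 -1"
}}

```text
time_s: 6.42
position: [0.5521, 0.2812, 0.245]
tool_rot: [[-0.042, 0.999, 0.003], [0.999, 0.042, 0.001], [0.001, 0.003, -1.0]]
ft_force: [0.4, 0.2, -4.6]
grip_width: 0.0325
gripper_force: 30.7
```

```bash
python3 - <<'E'
from axis import *
ims={}
for c in ["wrist","scene","side"]:
  ims[c]=optics.get_image(c)
  for t in ["roller","roller_plain_journal","roller_pinion_end"]:
    print(t,c,[(np.round(x["score"],2),np.array(x["point"])) for x in spotter.mark_of(t,c) if abs(x["point"][0]-.55)<.04 and abs(x["point"][1]-.28)<.04][:3])
go([.42,.15,.245],2.6)
for c in ["scene","side"]:
  for t in ["sheeter","bearing_drive","bearing_free","jog_grip","seat"]:
    print(t,c,[(np.round(x["score"],2),np.array(x["point"])) for x in spotter.mark_of(t,c)][:2])
E
```

```text
roller wrist [(np.float64(0.8), array([0.5519, 0.2806, 0.2132])), (np.float64(0.49), array([0.5541, 0.283 , 0.1086]))]
roller_plain_journal wrist [(np.float64(0.73), array([0.5501, 0.2811, 0.2956]))]
roller_pinion_end wrist [(np.float64(0.63), array([0.5546, 0.2826, 0.1054]))]
roller scene [(np.float64(0.6), array([0.5477, 0.2813, 0.2054]))]
roller_plain_journal scene [(np.float64(0.82), array([0.5522, 0.2802, 0.2978]))]
roller_pinion_end scene [(np.float64(0.96), array([0.5486, 0.2848, 0.1042]))]
roller side [(np.float64(0.87), array([0.5532, 0.2804, 0.2107]))]
roller_plain_journal side [(np.float64(0.72), array([0.5539, 0.2791, 0.2969]))]
roller_pinion_end side [(np.float64(0.76), array([0.551 , 0.278 , 0.1055]))]
pos [0.5516 0.281  0.2432] yang 2.4 t 7.03 F [ 0.9559 -0.2047 -2.8774] | shift cm [-12.5376 -13.699   -0.1758] turn -0.2
sheeter scene [(np.float64(0.87), array([ 0.5895, -0.2103,  0.0024])), (np.float64(0.19), array([0.5586, 0.3388, 0.0019]))]
bearing_drive scene [(np.float64(0.59), array([ 0.5834, -0.1226,  0.1282]))]
bearing_free scene [(np.float64(0.86), array([ 0.5907, -0.2894,  0.1263])), (np.float64(0.36), array([0.5562, 0.2811, 0.2945]))]
jog_grip scene [(np.float64(0.72), array([ 0.5841, -0.0327,  0.1481])), (np.float64(0.49), array([0.7179, 0.1789, 0.0038]))]
seat scene [(np.float64(0.91), array([ 0.5901, -0.2019,  0.131 ]))]
sheeter side []
bearing_drive side [(np.float64(0.63), array([ 0.586 , -0.1249,  0.1263]))]
bearing_free side [(np.float64(0.89), array([ 0.5888, -0.2874,  0.1211]))]
jog_grip side [(np.float64(0.38), array([ 0.5862, -0.0341,  0.1448])), (np.float64(0.35), array([ 0.3231, -0.2666, -0.0039]))]
seat side [(np.float64(0.62), array([ 0.5858, -0.2051,  0.1255]))]
```

The roller hangs straight, with its pinion end at z ≈ 0.108, so it touches down at TCP z ≈ 0.135. I'll carry it to the free area at x 0.42, y 0.17.

Request:
{"method": "move_arm", "body": {
  "series": "-2 -2.7 0 0 -1; -5 -6.5 0 0 -1; -8 -10.3 0 0 -1; -10.5 -13.6 1 0 -1; -10.5 -13.6 4 0 -1; -10.5 -13.6 7 0 -1; -10.5 -13.6 9.5 0 -1; -10.5 -13.6 9.8 0 -1"
}}

```text
time_s: 8.52
position: [0.4196, 0.1703, 0.1445]
tool_rot: [[-0.042, 0.999, -0.002], [0.999, 0.042, -0.0], [-0.0, -0.002, -1.0]]
ft_force: [0.5, 0.4, -3.5]
grip_width: 0.0324
gripper_force: 31.4
```

Request:
{"method": "move_arm", "body": {
  "series": "0 0 0.3 0 -1; 0 0 0.6 0 -1; 0 0 0.8 0 -1; 0 0 1 0 -1; 0 0 1 0 -1",
  "force": 20
}}

```text
time_s: 9.15
position: [0.4203, 0.1704, 0.1355]
tool_rot: [[-0.042, 0.999, 0.001], [0.999, 0.042, 0.0], [0.0, 0.001, -1.0]]
ft_force: [-1.0, -0.5, -2.0]
grip_width: 0.0325
gripper_force: 31.6
```

Request:
{"method": "move_arm", "body": {
  "series": "0 0 0.1 0 -1; 0 0 0.2 0 -1; 0 0 0.2 0 -1",
  "force": 20
}}

```text
time_s: 9.52
position: [0.4208, 0.1705, 0.1354]
tool_rot: [[-0.042, 0.999, 0.003], [0.999, 0.042, 0.0], [0.0, 0.003, -1.0]]
ft_force: [-5.3, -0.9, 20.7]
grip_width: 0.0321
gripper_force: 34.2
```

It touches down with about 20 N of contact. Now I'll tip it about the pinion's rim toward −y (tool −x), following the arc and watching the force.

Request:
{"method": "move_arm", "body": {
  "series": "0 0 -0.15 0 -1; -0.7 0 -0.22 0 -1; -1.4 0 -0.25 0 -1; -2.05 0 -0.24 0 -1; -2.7 0 -0.22 0 -1; -3.4 0 -0.17 0 -1; -4.1 0 -0.1 0 -1; -4.1 0 -0.1 0 -1"
}}

```text
time_s: 10.52
position: [0.4223, 0.1288, 0.1349]
tool_rot: [[-0.041, 0.999, 0.001], [0.999, 0.041, -0.0], [-0.0, 0.001, -1.0]]
ft_force: [-0.8, 0.8, 7.6]
grip_width: 0.0327
gripper_force: 32.9
```

```bash
python3 - <<'E'
from axis import *
go([.42,.17,.135],2.4)
for c in ["scene","side"]:
  save(c,"tilt_"+c)
  for t in ["roller","roller_plain_journal","roller_pinion_end"]:
    print(t,c,[(np.round(x["score"],2),np.array(x["point"])) for x in spotter.mark_of(t,c) if abs(x["point"][0]-.42)<.06 and abs(x["point"][1]-.14)<.1][:3])
E
```

```text
pos [0.4223 0.1288 0.1349] yang 2.36 t 10.53 F [-0.7652  0.7738  7.6378] | shift cm [ 4.1252 -0.0595 -0.0057] turn -0.04
roller scene [(np.float64(0.91), array([0.4199, 0.138 , 0.1009]))]
roller_plain_journal scene [(np.float64(0.68), array([0.4247, 0.1266, 0.1883]))]
roller_pinion_end scene [(np.float64(0.95), array([0.4161, 0.1567, 0.0011]))]
roller side [(np.float64(0.79), array([0.4214, 0.1409, 0.1032]))]
roller_plain_journal side [(np.float64(0.68), array([0.4277, 0.1253, 0.1852]))]
roller_pinion_end side [(np.float64(0.33), array([0.4195, 0.1394, 0.105 ]))]
```

Tilting works: the axis now leans about 10° and the pinion slid roughly 1 cm. The upward force is 8 N. Continue along the arc.

Request:
{"method": "move_arm", "body": {
  "series": "-1.35 0 0.15 0 -1; -2.7 0 0.4 0 -1; -4 0 0.8 0 -1; -5.3 0 1.25 0 -1; -6.5 0 1.85 0 -1; -7.7 0 2.55 0 -1; -7.7 0 2.55 0 -1"
}}

```text
time_s: 11.8
position: [0.425, 0.0517, 0.1082]
tool_rot: [[-0.041, 0.999, -0.001], [0.999, 0.041, -0.0], [-0.0, -0.001, -1.0]]
ft_force: [-0.4, -0.4, 0.7]
grip_width: 0.0319
gripper_force: 33.4
```

```bash
cat > look.py <<'E'
from h import *
import sys
def look(cx,cy,cams=("scene","side"),r=.14):
  go([.42,.05,.0],2.4)
  for c in cams:
    save(c,"last_"+c)
    for t in ["roller","roller_plain_journal","roller_pinion_end"]:
      print(t,c,[(np.round(x["score"],2),np.array(x["point"])) for x in spotter.mark_of(t,c) if np.hypot(x["point"][0]-cx,x["point"][1]-cy)<r][:2])
if __name__=="__main__": look(float(sys.argv[1]),float(sys.argv[2]))
E
python3 look.py .42 .1
```

```text
pos [0.425  0.0517 0.1082] yang 2.33 t 11.8 F [-0.4157 -0.3969  0.6978] | shift cm [-0.1465 -0.4959 10.8244] turn -0.07
roller scene [(np.float64(0.76), array([0.4211, 0.086 , 0.0866]))]
roller_plain_journal scene [(np.float64(0.84), array([0.4269, 0.0347, 0.1558]))]
roller_pinion_end scene [(np.float64(0.51), array([0.4178, 0.1566, 0.0119]))]
roller side [(np.float64(0.58), array([0.4262, 0.0879, 0.0916]))]
roller_plain_journal side [(np.float64(0.91), array([0.4258, 0.0349, 0.1555]))]
roller_pinion_end side [(np.float64(0.83), array([0.4174, 0.149 , 0.0086]))]
```

Request:
{"method": "move_arm", "body": {
  "series": "-1.1 0 0.85 0 -1; -2.15 0 1.7 0 -1; -3.1 0 2.7 0 -1; -4 0 3.75 0 -1; -4.7 0 4.9 0 -1; -5.4 0 6.1 0 -1; -5.4 0 6.1 0 -1"
}}

```text
time_s: 13.08
position: [0.4271, -0.0019, 0.047]
tool_rot: [[-0.041, 0.999, -0.001], [0.999, 0.041, 0.0], [0.0, -0.001, -1.0]]
ft_force: [1.3, -1.6, -0.2]
grip_width: 0.0322
gripper_force: 27.3
```

```bash
python3 look.py .42 .06
```

```text
pos [ 0.4271 -0.0019  0.047 ] yang 2.36 t 13.07 F [ 1.3427 -1.5918 -0.2385] | shift cm [ 5.211  -0.4938  4.699 ] turn -0.04
roller scene [(np.float64(0.69), array([0.4218, 0.0503, 0.048 ]))]
roller_plain_journal scene [(np.float64(0.69), array([ 0.429 , -0.0293,  0.0821]))]
roller_pinion_end scene [(np.float64(0.64), array([0.4175, 0.1457, 0.0162])), (np.float64(0.18), array([ 0.4286, -0.0303,  0.0866]))]
roller side [(np.float64(0.56), array([0.4243, 0.0487, 0.0538]))]
roller_plain_journal side [(np.float64(0.55), array([ 0.4301, -0.032 ,  0.0861]))]
roller_pinion_end side [(np.float64(0.56), array([0.4185, 0.1422, 0.0175]))]
```

Request:
{"method": "move_arm", "body": {
  "series": "-0.4 0 0.85 0 -1; -0.75 0 1.7 0 -1; -1 0 2.5 0 -1; -1.2 0 3.2 0 -1; -1.35 0 3.8 0 -1; -1.4 0 4.1 0 -1; -1.4 0 4.1 0 -1"
}}

```text
time_s: 14.35
position: [0.4279, -0.0155, 0.0067]
tool_rot: [[-0.042, 0.999, -0.0], [0.999, 0.042, -0.0], [-0.0, -0.0, -1.0]]
ft_force: [-0.3, -1.5, -0.9]
grip_width: 0.0322
gripper_force: 26.0
```

```bash
python3 look.py .42 .06
```

```text
pos [ 0.4279 -0.0155  0.0067] yang 2.4 t 14.35 F [-0.3073 -1.5015 -0.9257] | shift cm [ 6.5745 -0.5159  0.6696] turn 0.0
roller scene [(np.float64(0.53), array([0.425 , 0.0347, 0.0245]))]
roller_plain_journal scene [(np.float64(0.7), array([ 0.4313, -0.0446,  0.0353]))]
roller_pinion_end scene [(np.float64(0.75), array([0.4201, 0.1429, 0.0183]))]
roller side [(np.float64(0.56), array([0.4281, 0.0393, 0.0258]))]
roller_plain_journal side [(np.float64(0.79), array([ 0.431 , -0.0431,  0.0357]))]
roller_pinion_end side [(np.float64(0.7), array([0.4197, 0.1373, 0.0173]))]
```

Request:
{"method": "move_arm", "body": {
  "series": "0 0 0.25 0 -1; -0.05 0 0.4 0 -1; -0.05 0 0.4 0 -0.15; -0.05 0 0.4 0 0.1; -0.05 0 0.4 0 0.5; -0.05 0 0.4 0 1; -0.05 0 0.4 0 1; -0.05 0 0.4 0 1"
}}

```text
time_s: 15.75
position: [0.428, -0.0159, 0.0028]
tool_rot: [[-0.042, 0.999, 0.0], [0.999, 0.042, -0.0], [-0.0, 0.0, -1.0]]
ft_force: [-0.1, 1.0, 1.0]
grip_width: 0.0856
gripper_force: 0.0
```

Request:
{"method": "move_arm", "body": {
  "series": "0 0 -2 0 1; 0 0 -6 0 1; 1 0 -11 0 1; 2 0 -16 0 1; 3 0 -18 0 1; 3 0 -18 0 1; 3 0 -18 0 1"
}}

```text
time_s: 16.62
position: [0.4262, 0.0139, 0.1817]
tool_rot: [[-0.042, 0.999, -0.002], [0.999, 0.042, 0.0], [0.0, -0.002, -1.0]]
ft_force: [-0.6, 0.0, -1.3]
grip_width: 0.0856
gripper_force: 0.0
```

```bash
python3 - <<'E'
from look import *
look(.42,.05,("scene","side","wrist"))
for t in ["roller","bearing_drive","bearing_free","jog_grip"]:
    for c in ["scene","side"]:
        print(t,c,[(np.round(x["score"],2),np.array(x["point"])) for x in spotter.mark_of(t,c)][:2])
E
```

```text
pos [0.4262 0.0139 0.1817] yang 2.4 t 16.62 F [-0.5502  0.0038 -1.2596] | shift cm [ 3.6216 -0.4365 18.1755] turn 0.0
roller scene [(np.float64(0.64), array([0.4248, 0.0378, 0.0129])), (np.float64(0.38), array([ 0.4318, -0.0461,  0.0185]))]
roller_plain_journal scene [(np.float64(0.74), array([ 0.4305, -0.0464,  0.0175]))]
roller_pinion_end scene [(np.float64(0.62), array([0.4202, 0.1406, 0.0175]))]
roller side [(np.float64(0.5), array([0.429 , 0.0372, 0.0142]))]
roller_plain_journal side [(np.float64(0.58), array([ 0.431 , -0.0476,  0.0174]))]
roller_pinion_end side [(np.float64(0.46), array([0.4184, 0.1364, 0.0152]))]
roller wrist []
roller_plain_journal wrist [(np.float64(0.82), array([ 0.4318, -0.0449,  0.0149]))]
roller_pinion_end wrist [(np.float64(0.82), array([0.426 , 0.1401, 0.016 ]))]
roller scene [(np.float64(0.84), array([0.6731, 0.2684, 0.1033])), (np.float64(0.78), array([0.4401, 0.3065, 0.1032]))]
roller side [(np.float64(0.96), array([0.5812, 0.1419, 0.1047])), (np.float64(0.83), array([0.4396, 0.2988, 0.104 ]))]
bearing_drive scene [(np.float64(0.88), array([ 0.5844, -0.1232,  0.1273])), (np.float64(0.59), array([ 0.581 , -0.0344,  0.1434]))]
bearing_drive side [(np.float64(0.82), array([ 0.5853, -0.1232,  0.1226])), (np.float64(0.19), array([ 0.5869, -0.2068,  0.125 ]))]
bearing_free scene [(np.float64(0.81), array([ 0.5905, -0.2884,  0.1243]))]
bearing_free side [(np.float64(0.88), array([ 0.5904, -0.2868,  0.1229]))]
jog_grip scene [(np.float64(0.69), array([ 0.5806, -0.0334,  0.1485])), (np.float64(0.21), array([0.4206, 0.1395, 0.0214]))]
jog_grip side [(np.float64(0.74), array([0.7132, 0.1771, 0.0037])), (np.float64(0.41), array([ 0.5844, -0.0332,  0.1428]))]
```

View pics/last_wrist.png

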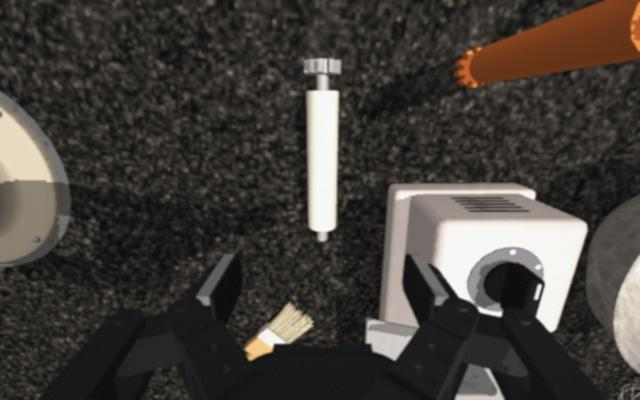

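The wrist picture shows the roller lying flat, pinion end at (322,58) and plain end at (322,241). The motor box and knob are at (495,280).

```bash
python3 - <<'E'
from h import *
im=optics.get_image("wrist")
A=at_z(im,(322,58),.0175);B=at_z(im,(322.5,241),.0175);C=at_z(im,(322,91),.0175);D=at_z(im,(321.5,230),.0175)
print(A,B,np.linalg.norm(A-B),C,D,np.linalg.norm(C-D)); d=(A-B)/np.linalg.norm(A-B)
print("ang",np.degrees(np.arctan2(d[1],d[0])),"origin",B+.093*d,A-.103*d,(C+D)/2)
go([.425,.037,.0],2.4)
E
```

```text
[0.4203 0.1417 0.0175] [ 0.4292 -0.0592  0.0175] 0.20110632715669474 [0.4216 0.1111 0.0175] [ 0.4274 -0.0447  0.0175] 0.15589701169129622
ang 92.53773889764864 origin [0.4251 0.0337 0.0175] [0.4249 0.0388 0.0175] [0.4245 0.0332 0.0175]
pos [0.4267 0.014  0.1828] yang 2.4 t 17.68 F [-0.0735  0.2251 -0.7407] | shift cm [ 2.3012 -0.0784 18.2845] turn -0.0
```

Request:
{"method": "move_arm", "body": {
  "series": "1.2 0 3 0 1; 2.25 -0.05 7 0 1; 2.25 -0.05 11 0 1; 2.25 -0.05 14.5 0 1; 2.25 -0.05 17 0 1; 2.25 -0.05 17.9 0 1; 2.25 -0.05 17.9 0 1; 2.25 -0.05 17.9 0 0"
}}

```text
time_s: 18.68
position: [0.4258, 0.0364, 0.0046]
tool_rot: [[-0.042, 0.999, 0.002], [0.999, 0.042, -0.0], [-0.0, 0.002, -1.0]]
ft_force: [-0.3, 0.1, 0.4]
grip_width: 0.0701
gripper_force: 0.0
```

Request:
{"method": "move_arm", "body": {
  "series": "0 0 0 0 -1; 0 0 0 0 -1; 0 0 0 0 -1; 0 0 0 0 -1; 0 0 0 0 -1; 0 0 -1 0 -1; 0 0 -3 0 -1; 0 0 -3 0 -1",
  "force": 60
}}

```text
time_s: 19.68
position: [0.4258, 0.0364, 0.0348]
tool_rot: [[-0.042, 0.999, 0.002], [0.999, 0.042, -0.0], [-0.001, 0.002, -1.0]]
ft_force: [-0.3, -0.7, -5.2]
grip_width: 0.0312
gripper_force: 60.5
```

Request:
{"method": "move_arm", "body": {
  "series": "0 0 -3 0 -1; 0 0 -8 0 -1; 0 0 -13 0 -1; 0 0 -17 0 -1; -5 2.5 -18 0 -1; -10 6 -18 0 -1; -14 9 -18 0 -1; -18 12 -18 0 -1"
}}

```text
time_s: 20.68
position: [0.5533, -0.1397, 0.2125]
tool_rot: [[-0.042, 0.999, -0.002], [0.999, 0.042, 0.001], [0.001, -0.002, -1.0]]
ft_force: [0.5, -0.2, -3.4]
grip_width: 0.0308
gripper_force: 61.1
```

Request:
{"method": "move_arm", "body": {
  "series": "-3 1.6 0 0 -1; -5.8 2.7 0 0 -1; -6.7 3.2 0 0 -1; -6.9 3.2 0 0 -1; -6.9 3.2 0 0 -1; -6.9 3.2 0 0 -1"
}}

```text
time_s: 21.42
position: [0.5874, -0.2051, 0.2141]
tool_rot: [[-0.043, 0.999, 0.0], [0.999, 0.043, 0.0], [0.0, 0.0, -1.0]]
ft_force: [-0.1, -0.3, -3.6]
grip_width: 0.0312
gripper_force: 61.0
```

```bash
python3 - <<'E'
from look import *
look(.588,-.206,("scene","side","wrist"))
for t in ["roller_pinion_journal","bearing_drive","bearing_free","jog_grip","seat"]:
    for c in ["scene","side","wrist"]:
        print(t,c,[(np.round(x["score"],2),np.array(x["point"])) for x in spotter.mark_of(t,c)  if np.hypot(x["point"][0]-.588,x["point"][1]+.206)<.2][:2])
a=cv2.imread("pics/last_scene.png")[130:300,300:450];b=cv2.imread("pics/last_side.png")[120:260,250:375]
cv2.imwrite("pics/ab.png",np.hstack([cv2.resize(a,(400,453)),cv2.resize(b,(400,453))]))
E
```

```text
pos [ 0.5874 -0.2051  0.2141] yang 2.45 t 21.43 F [-0.0897 -0.2977 -3.6239] | shift cm [ 26.1958 -15.6333  21.4071] turn 0.05
roller scene [(np.float64(0.69), array([ 0.5882, -0.2071,  0.2215]))]
roller_plain_journal scene [(np.float64(0.91), array([ 0.5948, -0.2875,  0.2234]))]
roller_pinion_end scene [(np.float64(0.82), array([ 0.5826, -0.101 ,  0.2239]))]
roller side [(np.float64(0.55), array([ 0.5898, -0.2057,  0.2238]))]
roller_plain_journal side [(np.float64(0.5), array([ 0.5964, -0.2893,  0.2264]))]
roller_pinion_end side [(np.float64(0.59), array([ 0.5814, -0.1053,  0.2261]))]
roller wrist [(np.float64(0.72), array([ 0.5878, -0.2057,  0.2278])), (np.float64(0.26), array([ 0.5827, -0.1232,  0.2291]))]
roller_plain_journal wrist []
roller_pinion_end wrist [(np.float64(0.91), array([ 0.5855, -0.1015,  0.2248]))]
roller_pinion_journal scene [(np.float64(0.59), array([ 0.5834, -0.1238,  0.2283]))]
roller_pinion_journal side [(np.float64(0.51), array([ 0.5837, -0.1225,  0.2274]))]
roller_pinion_journal wrist [(np.float64(0.66), array([ 0.5812, -0.1232,  0.2283]))]
bearing_drive sce
[... 159 characters left out ...]
y([ 0.5859, -0.0374,  0.1427]))]
bearing_drive wrist [(np.float64(0.89), array([ 0.5841, -0.1259,  0.1296]))]
bearing_free scene [(np.float64(0.9), array([ 0.5908, -0.2893,  0.1244]))]
bearing_free side [(np.float64(0.79), array([ 0.5878, -0.2863,  0.1263])), (np.float64(0.17), array([ 0.5849, -0.0324,  0.1428]))]
bearing_free wrist [(np.float64(0.36), array([ 0.5849, -0.1022,  0.2234]))]
jog_grip scene [(np.float64(0.44), array([ 0.5826, -0.0371,  0.1482]))]
jog_grip side [(np.float64(0.47), array([ 0.5856, -0.0328,  0.1435]))]
jog_grip wrist []
seat scene [(np.float64(0.45), array([ 0.5824, -0.1258,  0.1275]))]
seat side [(np.float64(0.9), array([ 0.587 , -0.2059,  0.124 ]))]
seat wrist []
```

View pics/ab.png

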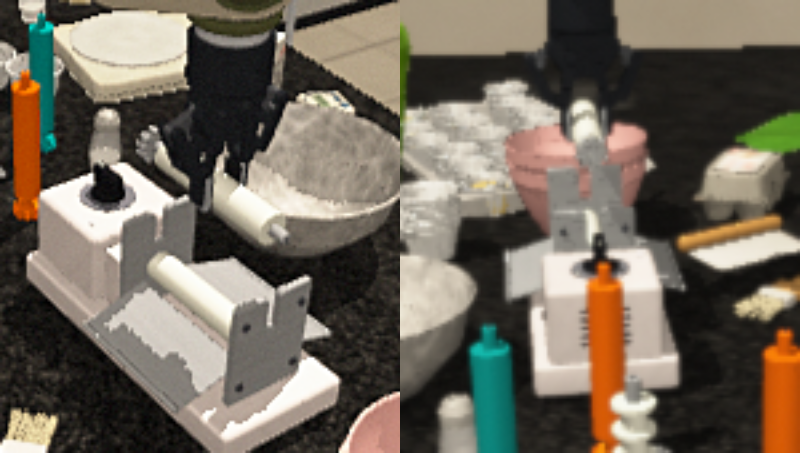

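View pics/last_wrist.png

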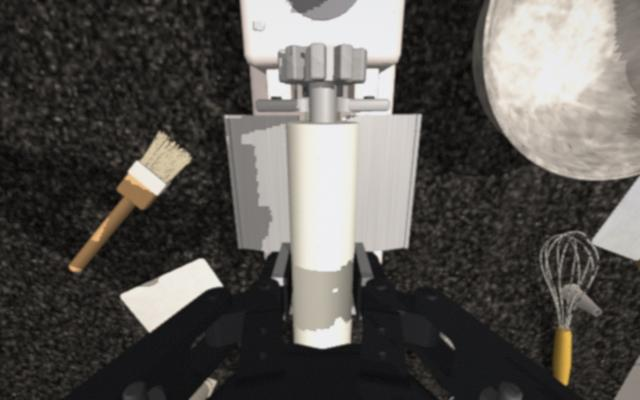

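Left panel: the roller hangs above the sheeter with the pinion toward the motor box. The wrist view shows the journal at (322,100), about centred over the drive cheek's slot (bars at 257–300 and 348–390). I'll lower it to just above the cheeks and measure again, since nearly equal heights cancel calibration errors.

Request:
{"method": "move_arm", "body": {
  "series": "0 0 1.5 0 -1; 0 0 3 0 -1; 0 0 4.2 0 -1; 0 0 4.6 0 -1; 0 0 4.6 0 -1; 0 0 4.6 0 -1"
}}

```text
time_s: 23.52
position: [0.5878, -0.206, 0.1684]
tool_rot: [[-0.042, 0.999, 0.001], [0.999, 0.042, -0.001], [-0.001, 0.001, -1.0]]
ft_force: [0.4, -0.2, -3.8]
grip_width: 0.0314
gripper_force: 61.0
```

```bash
python3 - <<'E'
from look import *
look(.588,-.206,("scene","side","wrist"))
for t in ["roller_pinion_journal","bearing_drive","bearing_free"]:
    for c in ["scene","side","wrist"]:
        print(t,c,[(np.round(x["score"],2),np.array(x["point"])) for x in spotter.mark_of(t,c)  if np.hypot(x["point"][0]-.588,x["point"][1]+.206)<.2][:2])
im=optics.get_image("wrist"); print(proj(im,[[.588-.0418*0,-.206,.05]]))
w=cv2.imread("pics/last_wrist.png"); s=cv2.imread("pics/last_scene.png")
cv2.imwrite("pics/ws.png",np.hstack([cv2.resize(w[0:260,210:440],(400,452),interpolation=cv2.INTER_CUBIC),cv2.resize(s[190:292,345:435],(400,452),interpolation=cv2.INTER_CUBIC)]))
E
```

```text
pos [ 0.5878 -0.206   0.1684] yang 2.4 t 23.52 F [ 0.3831 -0.2412 -3.8216] | shift cm [ 26.2951 -15.7083  16.8062] turn 0.0
roller scene [(np.float64(0.61), array([ 0.5874, -0.2092,  0.176 ])), (np.float64(0.5), array([ 0.591 , -0.289 ,  0.1819]))]
roller_plain_journal scene [(np.float64(0.94), array([ 0.5934, -0.2911,  0.1804]))]
roller_pinion_end scene [(np.float64(0.76), array([ 0.5816, -0.1027,  0.1829]))]
roller side [(np.float64(0.52), array([ 0.5929, -0.2834,  0.1222]))]
roller_plain_journal side [(np.float64(0.69), array([ 0.5927, -0.2895,  0.1791]))]
roller_pinion_end side [(np.float64(0.49), array([ 0.5806, -0.1072,  0.181 ]))]
roller wrist [(np.float64(0.65), array([ 0.588 , -0.2064,  0.1829]))]
roller_plain_journal wrist []
roller_pinion_end wrist [(np.float64(0.69), array([ 0.5858, -0.1037,  0.1763]))]
roller_pinion_journal scene [(np.float64(0.65), array([ 0.5848, -0.1269,  0.1832]))]
roller_pinion_journal side [(np.float64(0.7), array([ 0.5871, -0.1258,  0.1868]))]
roller_pinion_journal wrist [(np.float64(0.74), array([ 0.5828, -0.1221,  0.1798]))]
bearing_drive scene [(np.float64(0.89), array([ 0.584 , -0.1231,  0.128 ]))]
bearing_drive side [(np.float64(0.93), array([ 0.5866, -0.1232,  0.1274]))]
bearing_drive wrist [(np.float64(0.64), array([ 0.5841, -0.1246,  0.1282]))]
bearing_free scene [(np.float64(0.66), array([ 0.5895, -0.2904,  0.1256]))]
bearing_free side [(np.float64(0.63), array([ 0.5905, -0.2907,  0.1219]))]
bearing_free wrist []
[[323.5907 195.0915]]
```

View pics/ws.png

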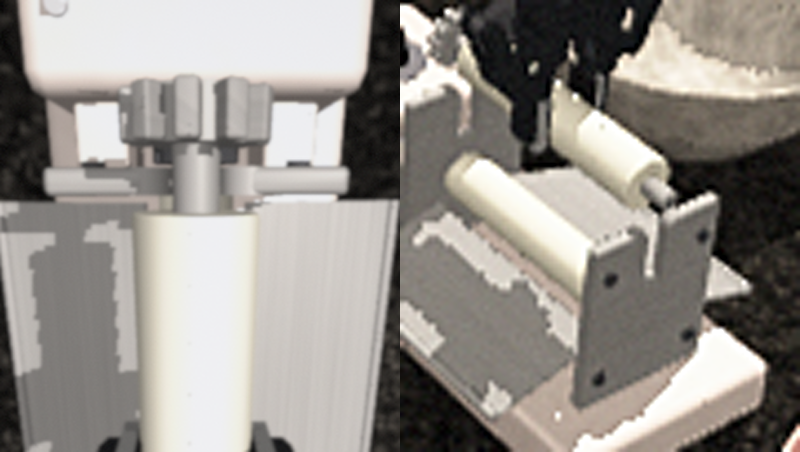

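Left crop: the journal (175–218) is centred on the drive cheek (45–348), both at 196.5. On the right, the plain journal is just beyond the free cheek's mouth line, about 1 mm to +x. I'll make a small yaw and shift correction and lower gently.

Request:
{"method": "move_arm", "body": {
  "series": "0 -0.05 0.6 0.3 -1; 0 -0.05 1.2 0.3 -1; 0 -0.05 1.8 0.3 -1; 0 -0.05 2.4 0.3 -1; 0 -0.05 2.8 0.3 -1; 0 -0.05 2.8 0.3 -1"
}}

```text
time_s: 25.38
position: [0.5876, -0.206, 0.1399]
tool_rot: [[-0.037, 0.999, 0.001], [0.999, 0.037, -0.0], [-0.001, 0.001, -1.0]]
ft_force: [2.3, 0.1, -2.9]
grip_width: 0.0311
gripper_force: 61.2
```

Request:
{"method": "move_arm", "body": {
  "series": "0 0 0.4 0 -1; 0 0 0.8 0 -1; 0 0 1.2 0 -1; 0 0 1.2 0 -1"
}}

```text
time_s: 25.88
position: [0.5873, -0.206, 0.1276]
tool_rot: [[-0.037, 0.999, 0.0], [0.999, 0.037, -0.0], [-0.0, 0.0, -1.0]]
ft_force: [4.2, 0.4, -2.0]
grip_width: 0.0313
gripper_force: 61.3
```

Request:
{"method": "move_arm", "body": {
  "series": "0 0.05 0.3 0 -1; 0 0.05 0.6 0 -1; 0 0.05 0.9 0 -1; 0 0.05 1.2 0 -1; 0 0.05 1.3 0 -1; 0 0.05 1.3 0 -1"
}}

```text
time_s: 26.62
position: [0.5875, -0.2059, 0.1147]
tool_rot: [[-0.037, 0.999, -0.0], [0.999, 0.037, 0.0], [0.0, -0.0, -1.0]]
ft_force: [3.6, 0.5, -3.1]
grip_width: 0.031
gripper_force: 61.2
```

Request:
{"method": "move_arm", "body": {
  "series": "0 0.02 0.15 0 -1; 0 0.02 0.3 0 -1; 0 0.02 0.3 0 -1"
}}

```text
time_s: 27.0
position: [0.5876, -0.2059, 0.1122]
tool_rot: [[-0.037, 0.999, -0.0], [0.999, 0.037, -0.0], [-0.0, -0.0, -1.0]]
ft_force: [0.2, -0.1, 1.9]
grip_width: 0.0311
gripper_force: 61.8
```

```bash
python3 look.py .588 -.206
```

```text
pos [ 0.5876 -0.2059  0.1122] yang 2.1 t 27.0 F [ 0.2161 -0.1375  1.9131] | shift cm [ 26.1858 -15.8135  11.2167] turn -0.3
roller scene [(np.float64(0.76), array([ 0.5851, -0.207 ,  0.1244]))]
roller_plain_journal scene [(np.float64(0.76), array([ 0.5915, -0.2857,  0.1297]))]
roller_pinion_end scene [(np.float64(0.61), array([ 0.5831, -0.1005,  0.1244]))]
roller side [(np.float64(0.53), array([ 0.5883, -0.2042,  0.1244]))]
roller_plain_journal side [(np.float64(0.27), array([ 0.5826, -0.1242,  0.1277]))]
roller_pinion_end side [(np.float64(0.55), array([ 0.5812, -0.1043,  0.1248])), (np.float64(0.47), array([ 0.5862, -0.2084,  0.125 ]))]
```

It's seated: the force turned to +2 N at the expected height and the origin is at z ≈ 0.124. Release gently and rise.

Request:
{"method": "move_arm", "body": {
  "series": "0 0 0 0 -0.2; 0 0 0 0 -0.1; 0 0 0 0 0.1; 0 0 0 0 0.4; 0 0 0 0 0.4; 0 0 -0.5 0 0.4; 0 0 -2 0 0.4; 0 0 -5 0 0.4"
}}

```text
time_s: 28.4
position: [0.5875, -0.2058, 0.1625]
tool_rot: [[-0.037, 0.999, -0.001], [0.999, 0.037, 0.001], [0.001, -0.001, -1.0]]
ft_force: [0.3, -0.2, 0.5]
grip_width: 0.0595
gripper_force: 0.0
```

Request:
{"method": "move_arm", "body": {
  "series": "0 0 -2 0 0.4; 0 0 -5 0 0.4; 0 0 -7 0 0.4; 0 0 -7 0 0.4; 0 0 -7 0 0.4"
}}

```text
time_s: 29.02
position: [0.5875, -0.2057, 0.2313]
tool_rot: [[-0.037, 0.999, -0.001], [0.999, 0.037, 0.0], [0.001, -0.001, -1.0]]
ft_force: [0.4, -0.1, -0.0]
grip_width: 0.06
gripper_force: 0.0
```

```bash
python3 - <<'E'
from look import *
look(.588,-.206,("scene","side","wrist"))
for t in ["roller_pinion_journal","jog_grip"]:
    for c in ["scene","side","wrist"]:
        print(t,c,[(np.round(x["score"],2),np.array(x["point"])) for x in spotter.mark_of(t,c)  if np.hypot(x["point"][0]-.588,x["point"][1]+.206)<.2][:2])
w=cv2.imread("pics/last_wrist.png"); s=cv2.imread("pics/last_scene.png")
cv2.imwrite("pics/ws2.png",np.hstack([cv2.resize(w[0:260,210:440],(400,452),interpolation=cv2.INTER_CUBIC),cv2.resize(s[165:290,315:425],(400,452),interpolation=cv2.INTER_CUBIC)]))
E
```

```text
pos [ 0.5875 -0.2057  0.2313] yang 2.1 t 29.02 F [ 0.3644 -0.0682 -0.0338] | shift cm [ 26.1598 -15.78    23.1529] turn -0.3
roller scene [(np.float64(0.6), array([ 0.5863, -0.207 ,  0.1206]))]
roller_plain_journal scene [(np.float64(0.81), array([ 0.5906, -0.2882,  0.1271]))]
roller_pinion_end scene [(np.float64(0.94), array([ 0.5816, -0.1007,  0.1244]))]
roller side [(np.float64(0.62), array([ 0.5877, -0.2037,  0.1246])), (np.float64(0.21), array([ 0.5858, -0.1243,  0.1258]))]
roller_plain_journal side [(np.float64(0.55), array([ 0.5875, -0.1233,  0.1277])), (np.float64(0.43), array([ 0.5939, -0.2884,  0.1253]))]
roller_pinion_end side []
roller wrist [(np.float64(0.76), array([ 0.5894, -0.207 ,  0.1263]))]
roller_plain_journal wrist [(np.float64(0.86), array([ 0.5907, -0.2861,  0.1246]))]
roller_pinion_end wrist [(np.float64(0.74), array([ 0.586 , -0.0989,  0.1215]))]
roller_pinion_journal scene [(np.float64(0.84), array([ 0.5842, -0.1224,  0.124 ]))]
roller_pinion_journal side [(np.float64(0.54), array([ 0.5846, -0.1241,  0.1282]))]
roller_pinion_journal wrist [(np.float64(0.96), array([ 0.581 , -0.1217,  0.1252]))]
jog_grip scene [(np.float64(0.5), array([ 0.5798, -0.0338,  0.1483]))]
jog_grip side [(np.float64(0.42), array([ 0.5815, -0.0335,  0.1437]))]
jog_grip wrist []
```

View pics/ws2.png

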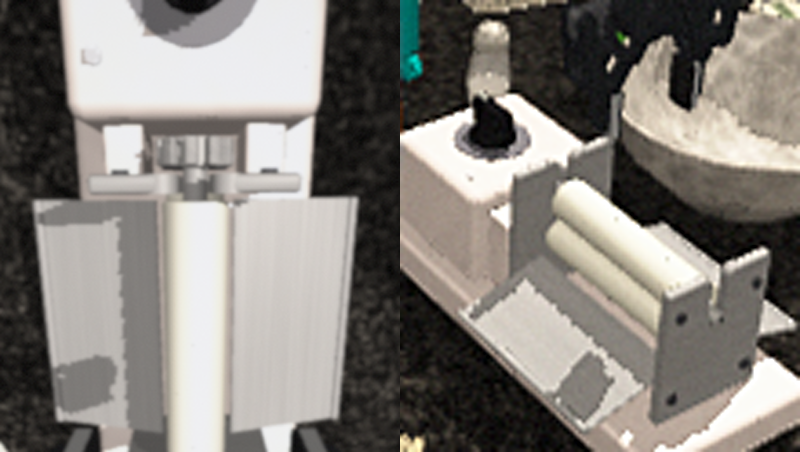

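The roller sits in both bearings. The wrist crop shows the pinion in the gear well at (195,150), and the scene crop shows it lying on the slots. Next is the knob at about (0.581, −0.034).

Request:
{"method": "move_arm", "body": {
  "series": "4 0 0 0 0.4; 9 0 0 0 0.4; 14 0 0 0 0.4; 17.2 0 0 0 0.4; 17.2 0 2 0 0.4; 17.2 0 5 0 0.4; 17.2 0 6 0 0.4; 17.2 0 6 0 0.4"
}}

```text
time_s: 30.92
position: [0.5815, -0.0341, 0.1719]
tool_rot: [[-0.037, 0.999, -0.0], [0.999, 0.037, 0.0], [0.0, -0.0, -1.0]]
ft_force: [0.1, -0.7, 0.8]
grip_width: 0.0597
gripper_force: 0.0
```

```bash
python3 - <<'E'
from h import *
go([.5812,-.034,.133],2.1)
for c in ["scene","side","wrist"]:
    save(c,"k_"+c); 
    for t in ["jog_grip"]: print(t,c,[(np.round(x["score"],2),np.array(x["point"])) for x in spotter.mark_of(t,c)][:2])
E
```

```text
pos [ 0.5815 -0.0341  0.1719] yang 2.09 t 30.93 F [ 0.0607 -0.6994  0.7518] | shift cm [ 0.0154 -0.029   3.8855] turn -0.01
jog_grip scene [(np.float64(0.73), array([ 0.5802, -0.0345,  0.1476]))]
jog_grip side [(np.float64(0.63), array([ 0.5826, -0.0295,  0.1421]))]
jog_grip wrist [(np.float64(0.68), array([ 0.5836, -0.0343,  0.1458]))]
```

Request:
{"method": "move_arm", "body": {
  "series": "0 0 1.5 0 0.4; 0 0 3 0 0.4; 0 0 3.7 0 0.4; 0 0 3.7 0 -1; 0 0 3.7 0 -1; 0 0 3.7 0 -1; 0 0 3.7 0 -1; 0 0 3.7 0 -1",
  "force": 40
}}

```text
time_s: 32.22
position: [0.5803, -0.034, 0.1355]
tool_rot: [[-0.037, 0.999, -0.002], [0.999, 0.037, -0.0], [-0.0, -0.002, -1.0]]
ft_force: [-7.5, -0.8, 5.3]
grip_width: 0.0111
gripper_force: 41.3
```

Request:
{"method": "move_arm", "body": {
  "series": "0 -0.1 0 4 -1; 0 -0.1 0 12 -1; 0 -0.1 0 20 -1; 0 -0.1 0 28 -1; 0 -0.1 0 36 -1; 0 -0.1 0 44 -1; 0 -0.1 0 50 -1; 0 -0.1 0 54 -1"
}}

```text
time_s: 33.22
position: [0.5805, -0.0342, 0.1354]
tool_rot: [[0.788, 0.615, 0.001], [0.615, -0.788, -0.001], [0.0, 0.001, -1.0]]
ft_force: [-1.7, -0.5, 2.0]
grip_width: 0.0109
gripper_force: 40.9
```

```bash
python3 - <<'E'
from h import *
go([.58,-.034,.133],-58); s=observe(); print(s["wrist_torque"],s["gripper_force"],s["grip_width"])
E
```

```text
pos [ 0.5805 -0.0342  0.1354] yang -52.04 t 33.23 F [-1.6627 -0.5305  1.9831] | shift cm [-0.0237 -0.0481  0.2448] turn 5.96
[-0.1573  0.1954  0.1022] 40.894147753715515 0.010929717647480063
```

Turned 54°; go through to the stop.

Request:
{"method": "move_arm", "body": {
  "series": "0 0 0 3 -1; 0 0 0 6 -1; 0 0 0 8 -1; 0 0 0 10 -1; 0 0 0 10 -1; 0 0 0 10 -1"
}}

```text
time_s: 33.98
position: [0.5805, -0.0343, 0.1354]
tool_rot: [[0.882, 0.472, 0.0], [0.472, -0.882, -0.001], [-0.0, 0.001, -1.0]]
ft_force: [-3.2, -2.5, 5.5]
grip_width: 0.011
gripper_force: 45.2
```

```bash
python3 - <<'E'
from h import *
go([.58,-.034,.133],-58); s=observe(); print(s["wrist_torque"],s["gripper_force"],s["grip_width"])
E
```

```text
pos [ 0.5805 -0.0343  0.1354] yang -61.87 t 33.98 F [-3.2042 -2.5498  5.4609] | shift cm [-0.0292 -0.0471  0.2413] turn -3.87
[-0.3598  0.512   0.8399] 45.20948052406311 0.0110129231942536
```

The wrist torque rose from 0.10 to 0.84 N·m with the tool 64° round, so the knob is at its stop. Release, let it spring back, and rise clear.

Request:
{"method": "move_arm", "body": {
  "series": "0 0 0 10 0; 0 0 0 10 1; 0 0 0 10 1; 0 0 0 10 1; 0 0 0 10 1; 0 0 -2 10 1; 0 0 -5 10 1; 0 0 -9 10 1"
}}

```text
time_s: 34.98
position: [0.5801, -0.034, 0.2252]
tool_rot: [[0.95, 0.311, -0.002], [0.311, -0.95, 0.001], [-0.002, -0.001, -1.0]]
ft_force: [0.5, 0.5, 0.4]
grip_width: 0.0854
gripper_force: 0.0
```

Request:
{"method": "move_arm", "body": {
  "series": "0 0 -3 0 1; 0 0 -6 0 1; 0 0 -9 0 1; 0 0 -9 0 1; 0 0 -9 0 1; 0 0 -9 0 1"
}}

```text
time_s: 35.72
position: [0.5802, -0.034, 0.3136]
tool_rot: [[0.95, 0.311, -0.002], [0.311, -0.95, 0.001], [-0.002, -0.001, -1.0]]
ft_force: [0.1, 0.2, -1.2]
grip_width: 0.0849
gripper_force: 0.0
```

```bash
python3 - <<'E'
from look import *
look(.588,-.206,("scene","side"))
print(observe()["time_s"])
for t in ["cutter","nozzle","coupler","shaker","brush","scraper"]: print(t,[(np.round(x["score"],2),np.array(x["point"])) for x in spotter.mark_of(t,"scene")][:1])
s=cv2.imread("pics/last_scene.png")
cv2.imwrite("pics/fin.png",cv2.resize(s[110:310,220:460],(720,600),interpolation=cv2.INTER_CUBIC))
E
```

```text
pos [ 0.5802 -0.034   0.3136] yang -71.89 t 35.73 F [ 0.0716  0.2238 -1.1871] | shift cm [-12.558  -12.9239  31.3998] turn -74.29
roller scene [(np.float64(0.81), array([ 0.5841, -0.2068,  0.1223])), (np.float64(0.18), array([ 0.5831, -0.1237,  0.1247]))]
roller_plain_journal scene [(np.float64(0.74), array([ 0.5921, -0.2908,  0.126 ]))]
roller_pinion_end scene [(np.float64(0.73), array([ 0.5822, -0.1015,  0.1238])), (np.float64(0.48), array([ 0.5832, -0.1227,  0.1233]))]
roller side [(np.float64(0.48), array([ 0.5893, -0.2028,  0.1242]))]
roller_plain_journal side [(np.float64(0.61), array([ 0.5949, -0.289 ,  0.1251]))]
roller_pinion_end side [(np.float64(0.42), array([ 0.5823, -0.1045,  0.1224]))]
36.125
cutter [(np.float64(0.81), array([0.5653, 0.3874, 0.1076]))]
nozzle [(np.float64(0.66), array([ 0.3799,  0.2844, -0.0015]))]
coupler [(np.float64(0.59), array([0.3182, 0.3465, 0.0047]))]
shaker [(np.float64(0.6), array([0.7188, 0.176 , 0.0004]))]
brush [(np.float64(0.92), array([ 0.3267, -0.2636,  0.0037]))]
scraper [(np.float64(0.27), array([0.7167, 0.1774, 0.0028]))]
```

View pics/fin.png

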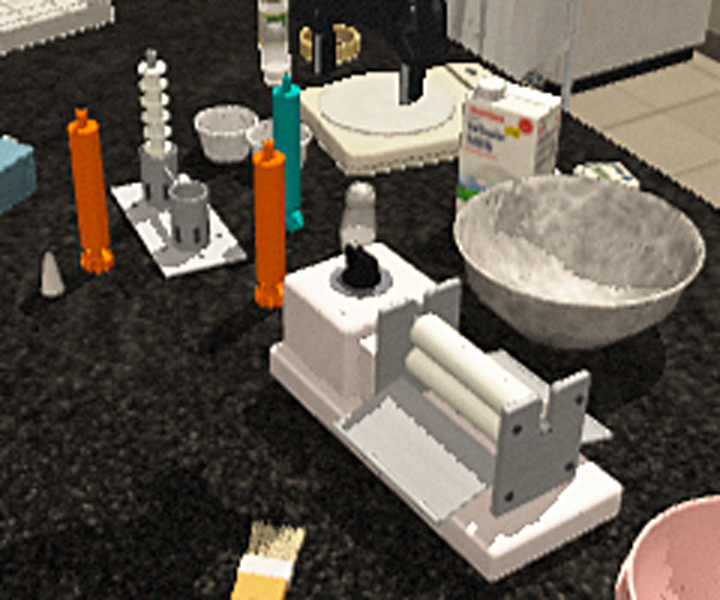

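The final picture shows the roller seated at (475,360) and the knob back along the sheeter's axis at (360,265). The cutter still stands in its tube at (155,110), and everything else is in place. I'm handing it in.

```bash
python3 -c "
from rig import order
print(order.close_job())"
```

```text
the job is handed in; nothing more can be done
None
```

The smooth roller is seated in both bearings with its pinion in the gear well, the jog knob was turned to its stop and sprang back, the cutter was left standing, and the job was handed in at about 36 s; no verdict was returned.

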